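# Put the setup blocks away in their fitted trays

### The arm

A 6-joint arm with a two-finger parallel gripper is mounted at the origin on a cart in front of the work surface, level with it; the furniture and walls round the work are solid. World frame = base frame: x ahead of the robot, y to its left, z up, the work surface at z = 0. Lengths are in m, angles in degrees, forces in N, time in s.
With the tool pointing down it reaches from about 0.4 to 0.825 m from the base axis. Payload 7 kg.
Tool frame: the origin (TCP) lies between the finger pads; the fingertips stand 25 mm ahead of it and the grasp point (between the pads) lies 6 mm ahead of it; z points along the fingers, y is the line along which they close (so a half turn about z gives the same grasp; the last joint's range is limited). The gripper opens to 88 mm and grips with 3 to 60 N. Pads are 19 mm wide; open, the fingers measure 130 mm over their backs; the gripper's body (78 mm by 193 mm) begins 47 mm behind the grasp point.
Start: joints at [-53.852, 20.546, 0.682, 0, -70.136, -16.507], TCP at [0.227, -0.636, 0.252] pointing down, gripper open.
Joint ranges: [-176.03, 176.03], [-82.01, 121.73], [-58.28, 71.71], [-173.87, 95.51], [-174.79, -0.11], [-173.66, 173.66]. Speed limits (degrees/s): [136.94, 136.94, 172.46, 180, 180, 180].

### API

Orientations are given as [roll, pitch, yaw] about the fixed x, y, z axes, in that order (R = Rz(yaw) Ry(pitch) Rx(roll)).
In Python, from plant import status, optics, job gives the robot as it stands. The module is installed in compiled form; this text tells all that it offers.
- The arm moves only by the shell command python3 -m pendant 'ROWS'. ROWS is a JSON list of rows, 1 to 8 of them, each of 5 numbers: dx, dy, dz in m, then a turn about the tool's z in degrees, then the finger opening in m; each row is the pose to reach, as a shift and turn from the pose commanded when the command began, along the tool's axes at that moment; what a row does not reach only later rows make up. A row lasts 1/8 s, in which the tool goes at most 0.0625 m and 10.7 degrees, less where a joint would pass 70% of its speed; a pose out of reach is approached as far as the arm can. The fingers move at their own pace and stop on an object; the grip force is fixed at half the most. Time passes only in rows, so rows that do not move let the fingers close. It prints the time, the measured TCP pose, the force, the opening and the grip force at its end.
- status.get_obs(): the state, without advancing time (a new reading comes with each control period).
- optics.snapshot(name): name is "side" or "top"; returns a dict with "frame" (400x640x3 uint8, red, green, blue), "z_map" (400x640 float32, m along the optical axis (not along the pixel's ray), 0 where there is no reading), "fovy" (degrees; the focal length in pixels is half the picture's height over the tangent of half this angle, whatever the lens; pixels are square), "cx", "cy" (the principal point, pixels), "R" (3x3) and "t" (3): a world point X has camera coordinates R X + t. Camera axes: x right, y down, z forward; pixel columns grow to the right and rows downward; lengths in m; the calibration is good to about 2 mm. A picture is of the moment at which its call begins.
- job.close_job(): hands the job in; it is judged then, once.
The state is a dict: "clock": time; "joint_pos": joint angles; "qvel": joint speeds; "tau": joint torques, N m; "tool_pos": TCP position; "orientation": TCP orientation; "force": force on the tool from outside, world axes, zero at the start; "moment": the same for the moment, N m; "opening": finger opening in m; "gripper_force": force on a finger pad.
Only numpy, scipy, OpenCV 4.12 (cv2) and the standard library are available. Lean on these libraries where they do the work, as an engineer would, in place of code of your own. Each camera call takes 0.05 s, during which the arm holds its last target. There are 200 camera calls.

### The job

Put the saw's four rectangular wooden setup blocks away, one after another: lay each flat in the fitted tray that matches its own length and width, right down on the tray's floor. Leave the wedge and the piece of stepped moulding where they lie.

Things in the scene. Friction and masses are not known exactly. Their poses are not given: they have to be found in the camera images.
- block_120: loose rectangular wooden block, dark brown, rough-sawn: 50 mm (its x) x 120 mm (its y), 30 mm thick (its z); lies flat on the bench; origin at the centre of its underside, z up; grasp it across its x width
- block_100: loose rectangular wooden block, whitish grey, square in section: 28 mm (its x) x 100 mm (its y), 28 mm thick (its z); lies flat on the bench; origin at the centre of its underside, z up; grasp it across its x width
- block_75: loose rectangular wooden block, pale pine: 40 mm (its x) x 75 mm (its y), 20 mm thick (its z); lies flat on the bench; origin at the centre of its underside, z up; grasp it across its x width
- block_50: loose rectangular wooden block, flat, square, plywood with striped edges: 50 mm (its x) x 50 mm (its y), 18 mm thick (its z); lies flat on the bench; origin at the centre of its underside, z up; either way across is a good grasp
- tray_120: shallow plywood and pine tray with grey-lined floor, fixed to the bench, made for the 50 x 120 mm block: pocket 66 mm (its x) x 136 mm (its y), outside 82 x 152 mm; floor 4 mm and wall tops 12 mm above the bench. The two long walls (those facing its +x and -x) have a 48 mm gap in the middle for the fingers; the short end walls are whole. Origin at the centre of its underside, z up
- tray_100: shallow plywood and pine tray with grey-lined floor, fixed to the bench, made for the 28 x 100 mm block: pocket 44 mm (its x) x 116 mm (its y), outside 60 x 132 mm; floor 4 mm and wall tops 12 mm above the bench. The two long walls (those facing its +x and -x) have a 48 mm gap in the middle for the fingers; the short end walls are whole. Origin at the centre of its underside, z up
- tray_75: shallow plywood and pine tray with grey-lined floor, fixed to the bench, made for the 40 x 75 mm block: pocket 56 mm (its x) x 91 mm (its y), outside 72 x 107 mm; floor 4 mm and wall tops 12 mm above the bench. The two long walls (those facing its +x and -x) have a 48 mm gap in the middle for the fingers; the short end walls are whole. Origin at the centre of its underside, z up
- tray_50: shallow plywood and pine tray with grey-lined floor, fixed to the bench, made for the 50 x 50 mm block: pocket 66 mm (its x) x 66 mm (its y), outside 82 x 82 mm; floor 4 mm and wall tops 12 mm above the bench. The walls stand only at the corners: all four sides have a 48 mm gap in the middle for the fingers. Origin at the centre of its underside, z up
- wedge_piece: loose wooden wedge, 40 mm (its x) x 120 mm (its y), tapering to 28 mm high at one end; not a block, to be left alone; origin at the centre of its underside
- moulding_piece: loose whitish offcut of stepped moulding, 85 mm (its x) x 48 mm (its y), 32 mm high; not a block, to be left alone; origin at the centre of its underside

How it is judged:
By the outcome, as a careful person would: the job done as asked, in the order asked, and still so for the second after the job is handed in, with the robot touching nothing.
It also fails if it takes over 93 s, if anything falls off the work surface, if the arm or the gripper's body presses on something with over 40 N, if the wrist force passes 120 N, or if a joint passes its speed limit or range.

## Working session

There is one attempt and no reset: what is moved stays moved. The work goes in short steps, Python scripts to look and compute and a shell command to move; the robot and the scene stay as the last step left them, time stands still between calls to the robot, and variables do not carry over. Pictures are saved under pics/ and viewed, at most 14 in all, crops included, and the job is handed in when it is done.

```bash
mkdir -p pics
cat > h.py <<'E'
import numpy as np,cv2
from plant import status,optics,job
def snap(n,f=None):
    s=optics.snapshot(n)
    if f: cv2.imwrite('pics/'+f,s['frame'][:,:,::-1])
    return s
def cloud(s):
    z=s['z_map'];f=200/np.tan(np.radians(s['fovy'])/2)
    v,u=np.mgrid[0:400,0:640]
    c=np.stack([(u-s['cx'])/f*z,(v-s['cy'])/f*z,z],-1)
    return (c-s['t'])@s['R']
E
python3 - <<'E'
from h import *
print(status.get_obs())
for n in('top','side'):
    s=snap(n,n+'1.png');np.savez(n+'1.npz',**s);print(n,s['fovy'],s['cx'],s['cy'],s['R'],s['t'])
E
```

```text
{'clock': 0.0, 'joint_pos': array([-5.38517851e+01,  2.05932334e+01,  6.33428414e-01, -2.04175862e-02,
       -7.01372992e+01, -1.65079325e+01]), 'qvel': array([ 0.00937799, -0.09168786,  0.09862038, -0.09481989,  0.02498617,
       -0.03514725]), 'tau': array([ 1.08488846e-04, -5.82706475e+01,  2.93060589e+01,  6.99741259e+00,
        6.76023628e-03, -2.32443081e-04]), 'tool_pos': array([ 0.22671022, -0.63530082,  0.25059881]), 'orientation': array([ 1.79901444e+02, -9.19221298e-03, -1.60366663e+02]), 'force': array([ 0.82973223, -0.07379359, -0.1029465 ]), 'moment': array([-0.03413448, -0.02847214, -0.02354055]), 'gripper_force': 0.0, 'opening': 0.0878041998316196}
top 47.327720811381944 324.57711381279256 199.7014626684812 [[ 0.02660608 -0.99943945  0.02031992]
 [-0.98558883 -0.02962344 -0.16654462]
 [ 0.16705321 -0.01559598 -0.98582452]] [-0.0303943   0.56067461  1.11267513]
side 43.452684475920734 320.5434659203707 194.39387763027355 [[-0.98291802 -0.18404041  0.0011339 ]
 [-0.0875238   0.46200721 -0.88254684]
 [ 0.16190041 -0.86757044 -0.47022313]] [0.55331332 0.10755589 1.28915634]
```

View pics/top1.png

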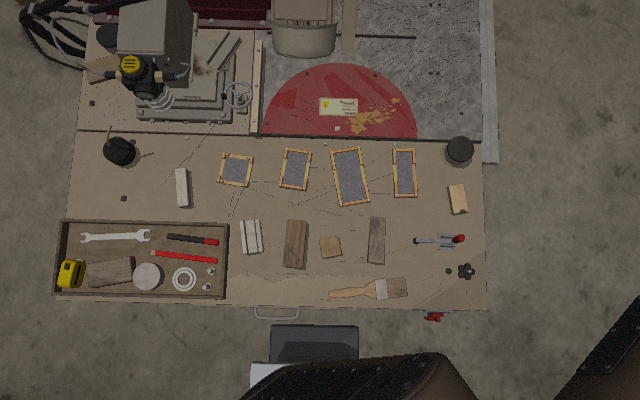

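View pics/side1.png

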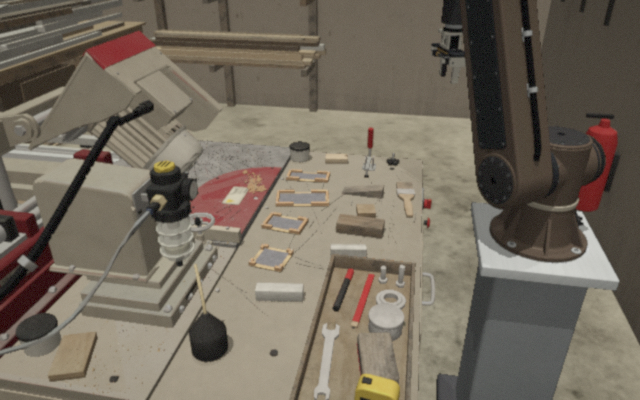

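Top view: block_100 (182,187), moulding (251,237), block_120 (296,243), block_50 (330,247), wedge (377,240), block_75 (458,199). The trays for 50, 75, 120 and 100 are at (236,169), (295,169), (350,176) and (404,172). The side view shows the same layout.

```bash
cat >> h.py <<'E'
def plane(s,px,h):
    px=np.atleast_2d(px).astype(float);f=200/np.tan(np.radians(s['fovy'])/2)
    d=np.c_[(px[:,0]-s['cx'])/f,(px[:,1]-s['cy'])/f,np.ones(len(px))]@s['R']
    o=-s['R'].T@s['t']
    return (o+d*((h-o[2])/d[:,2])[:,None])[:,:2]
def rect(P):
    (x,y),(a,b),t=cv2.minAreaRect((P*1000).astype(np.float32))
    if a>b: a,b,t=b,a,t+90   # t: direction of short side (world x-angle)
    return np.round([x,y,a,b,(t+90)%180-90],1)
B={'120':(296,243,.030),'100':(182,187,.028),'75':(458,199,.020),'50':(330,247,.018),'wedge':(377,240,.02),'mould':(251,237,.032)}
T={'50':(236,169),'75':(295,169),'120':(350,176),'100':(404,172)}
def blocks(s,pos=B,lo=.6):
    W=cloud(s)
    for k,(u,v,h) in pos.items():
        m=(W[...,2]>h*lo)&(s['z_map']>0)
        m=m.astype(np.uint8);n,l,st,c=cv2.connectedComponentsWithStats(m,connectivity=4)
        i=l[v,u]
        if i==0: print(k,'no comp',W[v,u]);continue
        mm=l==i; q=np.argwhere(mm)[:,::-1]
        print(k,rect(plane(s,q,h)),'cloud',rect(W[mm][:,:2]),'z',np.percentile(W[mm][:,2],[5,50,95]).round(4),len(q))
def trays(s):
    hsv=cv2.cvtColor(s['frame'],cv2.COLOR_RGB2HSV)
    for k,(u,v) in T.items():
        d=np.abs(s['frame'].astype(int)-np.median(s['frame'][v-3:v+4,u-3:u+4].reshape(-1,3),0)).max(-1)
        m=cv2.morphologyEx((d<22).astype(np.uint8),cv2.MORPH_OPEN,np.ones((3,3)))
        n,l,st,c=cv2.connectedComponentsWithStats(m,connectivity=4)
        q=np.argwhere(l==l[v,u])[:,::-1];print('tray',k,rect(plane(s,q,.004)),len(q))
E
python3 - <<'E'
from h import *
s=dict(np.load('top1.npz'))
blocks(s);trays(s)
W=cloud(s);print(W[205,340],W[300,250],W[150,458],W[150,120])
c=s['frame'][130:290,160:480,::-1];c=cv2.resize(c,(800,400),interpolation=cv2.INTER_CUBIC);cv2.imwrite('pics/c1.png',c)
E
```

```text
120 [450.7  58.5  50.1 119.8  86.5] cloud [450.7  58.7  50.2 119.9  86.6] z [0.0264 0.0303 0.0338] 938
100 [587.3 354.6  31.2 101.5 -82.1] cloud [588.3 356.3  29.3 101.3 -81.4] z [0.0225 0.0281 0.032 ] 456
75 [ 580.3 -363.    41.9   75.4  -80.8] cloud [ 580.9 -363.9   41.1   75.4  -80.5] z [0.0165 0.0207 0.0245] 444
50 [445.5 -31.3  49.4  49.6 -77.1] cloud [445.7 -31.3  49.4  50.1 -76.9] z [0.0143 0.0184 0.022 ] 378
wedge [ 453.2 -150.3   41.1   91.2   86.4] cloud [ 453.6 -150.9   40.6   91.7   86.1] z [0.0134 0.0204 0.0278] 510
mould [465.6 175.5  39.2  85.6 -80.4] cloud [466.2 176.4  38.   85.3 -80.5] z [0.0205 0.0257 0.0345] 490
tray 50 [643.3 225.4  63.3  63.7  82.1] 557
tray 75 [650.9  66.   53.5  89.5  82.7] 648
tray 120 [635.6 -79.1  64.3 132.9 -79.2] 1153
tray 100 [ 649.2 -226.2   41.   112.9  -87.4] 639
[ 0.55455655 -0.05582281  0.01134917] [0.30499589 0.16743524 0.00067117] [ 0.70256178 -0.35802897  0.04893489] [0.66981281 0.50531521 0.06587425]
```

View pics/c1.png

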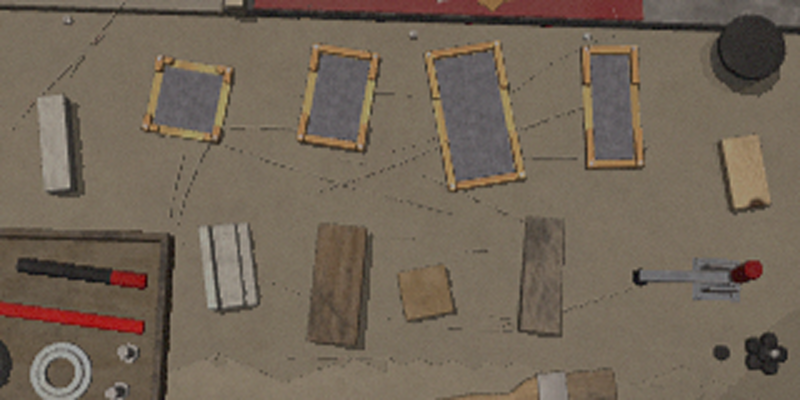

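```bash
cat > g.py <<'E'
import sys,numpy as np
from scipy.spatial.transform import Rotation as Ro
from plant import status
o=status.get_obs();x,y,z,sh=map(float,sys.argv[1:5])
R=Ro.from_euler('xyz',o['orientation'],degrees=True).as_matrix()
d=R.T@(np.array([x,y,z])/[1,1,1]-o['tool_pos'])
yaw=o['orientation'][2];t=(sh+90-yaw)
t=(t+90)%180-90
q=o['joint_pos'].round(1)
print('shift',d.round(4),'turn',round(-t,1),'| yaw',round(yaw,1),'q',q,'rows',round(np.linalg.norm(d)/.0625,1),'clock',o['clock'],'F',o['force'].round(1),'g',o['opening'],o['gripper_force'],'pos',o['tool_pos'].round(4))
E
python3 g.py .4507 .0585 .14 86.5
```

```text
shift [-0.4441  0.5781  0.1115] turn 23.1 | yaw -160.4 q [-53.9  20.6   0.6  -0.  -70.1 -16.5] rows 11.8 clock 0.1 F [1.3 0.4 1.4] g 0.08777462475527956 0.0 pos [ 0.2267 -0.6354  0.2507]
```

```bash
python3 -m pendant '[[-0.222,0.289,0.056,10,0.088],[-0.222,0.289,0.056,12,0.088],[-0.222,0.289,0.056,12,0.088],[-0.222,0.289,0.056,12,0.088],[-0.222,0.289,0.056,12,0.088],[-0.444,0.578,0.11,23.1,0.088],[-0.444,0.578,0.11,23.1,0.088],[-0.444,0.578,0.11,23.1,0.088]]'; python3 g.py .4507 .0585 .14 86.5
```

```text
clock: 1.1
tool_pos: [0.3759, -0.1742, 0.1781]
orientation: [180.0, 0.0, 176.5]
force: [1.5, -0.5, 0.6]
opening: 0.0879
gripper_force: 0.0
shift [-0.0603  0.2368  0.0381] turn -0.0 | yaw 176.5 q [  2.7  -1.  -36.5  -0.  -54.5 -96.2] rows 4.0 clock 1.1 F [ 1.5 -0.5  0.6] g 0.0878612332007562 0.0 pos [ 0.3759 -0.1742  0.1781]
```

```bash
python3 -m pendant '[[-0.06,0.237,0.038,0,0.088],[-0.06,0.237,0.038,0,0.088],[-0.06,0.237,0.038,0,0.088],[-0.06,0.237,0.038,0,0.088],[-0.06,0.237,0.038,0,0.088]]'; python3 g.py .4507 .0585 .032 86.5
```

```text
clock: 1.72
tool_pos: [0.4507, 0.0602, 0.1394]
orientation: [-180.0, -0.0, 176.8]
force: [-0.0, -0.7, 0.1]
opening: 0.0875
gripper_force: 0.0
shift [-1.000e-04 -1.600e-03  1.074e-01] turn 0.3 | yaw 176.8 q [  32.6    6.   -35.1    0.   -49.  -125.8] rows 1.7 clock 1.725 F [-0.  -0.7  0.1] g 0.08745916928206784 0.0 pos [0.4507 0.0602 0.1394]
```

```bash
python3 -m pendant '[[0,-0.0015,0.06,0.3,0.088],[0,-0.0015,0.107,0.3,0.088],[0,-0.0015,0.107,0.3,0.088],[0,-0.0015,0.107,0.3,0.03],[0,-0.0015,0.107,0.3,0.03],[0,-0.0015,0.107,0.3,0.03],[0,-0.0015,0.107,0.3,0.03],[0,-0.0015,0.107,0.3,0.03]]'; python3 g.py .4507 .0585 .14 86.5
```

```text
clock: 2.72
tool_pos: [0.4504, 0.0558, 0.0339]
orientation: [180.0, 0.1, 176.3]
force: [-1.2, 1.3, 7.4]
opening: 0.0498
gripper_force: 30.0
shift [-0.0003  0.0028 -0.1061] turn -0.2 | yaw 176.3 q [  32.1   15.6  -41.9    0.   -32.4 -125.8] rows 1.7 clock 2.725 F [-1.2  1.3  7.4] g 0.04975296042261093 30.0022155046463 pos [0.4504 0.0558 0.0339]
```

```bash
python3 -m pendant '[[0,0,-0.04,0,0.03],[0,0,-0.08,0,0.03],[0,0,-0.08,0,0.03]]'; python3 g.py .6356 -.0791 .11 -79.2
```

```text
clock: 3.1
tool_pos: [0.4515, 0.0563, 0.1159]
orientation: [179.8, 0.3, 176.3]
force: [0.6, -0.1, -1.5]
opening: 0.0493
gripper_force: 30.0
shift [-0.1925 -0.1232  0.0065] turn -14.5 | yaw 176.3 q [  32.1    7.7  -37.     0.   -45.  -125.8] rows 3.7 clock 3.1 F [ 0.6 -0.1 -1.5] g 0.04933023474366499 29.999096989631653 pos [0.4515 0.0563 0.1159]
```

```bash
python3 -m pendant '[[-0.04,-0.025,0,-3,0.03],[-0.08,-0.05,0,-6,0.03],[-0.12,-0.077,0,-9,0.03],[-0.16,-0.1,0,-12,0.03],[-0.192,-0.123,0,-14.5,0.03],[-0.192,-0.123,0,-14.5,0.03],[-0.192,-0.123,0,-14.5,0.03]]'
python3 - <<'E'
from h import *
s=snap('top','c2.png');snap('side','c2s.png')
cv2.imwrite('pics/c2z.png',cv2.resize(s['frame'][110:230,280:440,::-1],(640,480),interpolation=cv2.INTER_CUBIC))
W=cloud(s)
E
python3 g.py .6356 -.0791 .038 -79.2
```

```text
clock: 3.98
tool_pos: [0.6322, -0.0799, 0.1117]
orientation: [180.0, -0.1, -169.3]
force: [-0.1, 0.7, -1.0]
opening: 0.0496
gripper_force: 30.0
shift [-0.0033 -0.0004  0.0746] turn -0.1 | yaw -169.3 q [ 10.4  23.7 -14.1  -0.  -52.3 -89.6] rows 1.2 clock 4.075 F [-0.8 -0.4  0.1] g 0.0497275471942362 29.999169409275055 pos [ 0.6324 -0.0793  0.1126]
```

View pics/c2.png

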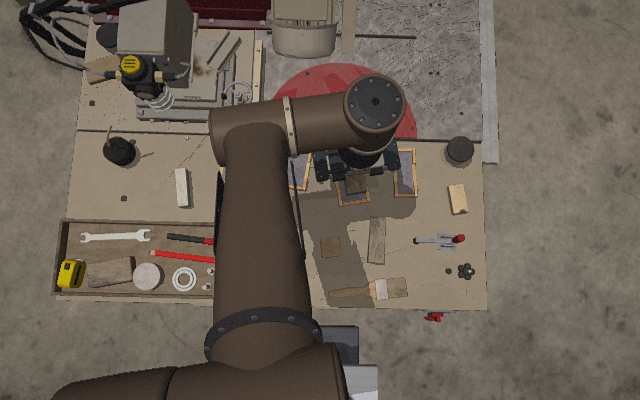

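View pics/c2s.png

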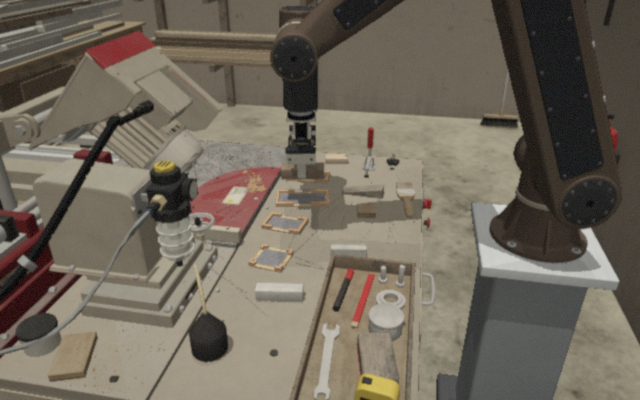

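The block is held level over tray_120, at (303,170) in the side view. Lowering it now.

```bash
python3 -m pendant '[[-0.003,0,0.03,0,0.03],[-0.003,0,0.055,0,0.03],[-0.003,0,0.068,0,0.03],[-0.003,0,0.074,0,0.03],[-0.003,0,0.074,0,0.03],[-0.003,0,0.074,0,0.03]]'; python3 g.py .6356 -.0791 .038 -79.2
```

```text
clock: 4.82
tool_pos: [0.6369, -0.0792, 0.0402]
orientation: [-180.0, 0.1, -169.2]
force: [0.1, 0.5, -1.6]
opening: 0.0499
gripper_force: 30.0
shift [0.0013 0.0003 0.0022] turn -0.0 | yaw -169.2 q [ 10.3  28.8 -17.2   0.  -44.  -89.6] rows 0.0 clock 4.825 F [ 0.1  0.5 -1.6] g 0.04986368663072272 29.999236464500427 pos [ 0.6369 -0.0792  0.0402]
```

```bash
python3 -m pendant '[[0,0,0.003,0,0.03],[0,0,0.003,0,0.03],[0,0,0.003,0,0.088],[0,0,0.003,0,0.088],[0,0,0.003,0,0.088],[0,0,0.003,0,0.088],[0,0,-0.05,0,0.088],[0,0,-0.1,0,0.088]]'; python3 g.py .5873 .3555 .14 -81.8
```

```text
clock: 5.82
tool_pos: [0.636, -0.0794, 0.1399]
orientation: [-180.0, -0.1, -169.3]
force: [1.0, -0.4, 0.6]
opening: 0.0876
gripper_force: 0.0
shift [-3.320e-02  4.363e-01 -2.000e-04] turn 2.5 | yaw -169.3 q [ 10.3  22.4 -12.    0.  -55.7 -89.6] rows 7.0 clock 5.825 F [ 1.  -0.4  0.6] g 0.08760808889681462 0.0 pos [ 0.636  -0.0794  0.1399]
```

```bash
python3 -m pendant '[[-0.033,0.436,0,2.5,0.088],[-0.033,0.436,0,2.5,0.088],[-0.033,0.436,0,2.5,0.088],[-0.033,0.436,0,2.5,0.088],[-0.033,0.436,0,2.5,0.088],[-0.033,0.436,0,2.5,0.088],[-0.033,0.436,0,2.5,0.088],[-0.033,0.436,0,2.5,0.088]]'
python3 - <<'E'
from h import *
s=snap('top','c3.png');np.savez('top3.npz',**s)
blocks(s,{'120':(350,176,.034),'50':B['50'],'100':B['100']})
E
python3 g.py .5873 .3555 .032 -81.8
```

```text
clock: 6.82
tool_pos: [0.5866, 0.3596, 0.1386]
orientation: [180.0, 0.0, -171.5]
force: [0.1, 0.0, 0.9]
opening: 0.0878
gripper_force: 0.0
120 [635.9 -78.9  51.1 122.1 -79.3] cloud [637.4 -79.2  50.4 121.2 -79.1] z [0.0299 0.0347 0.0383] 894
50 [445.1 -33.9  49.8  49.9   9.2] cloud [445.4 -34.   50.1  50.1   9.3] z [0.0148 0.0184 0.0221] 382
100 [461.2 512.8 569.6 820.9 -81.8] cloud [391.2 416.  419.2 441.2 -73.7] z [0.0408 0.5585 0.7355] 33543
shift [-0.0004 -0.0019  0.1065] turn 0.2 | yaw -171.6 q [  47.6   26.4   -5.7   -0.   -57.9 -129.1] rows 1.7 clock 6.875 F [-0.1 -0.  -0.9] g 0.08763875034659714 0.0 pos [0.5867 0.3574 0.1385]
```

View pics/c3.png

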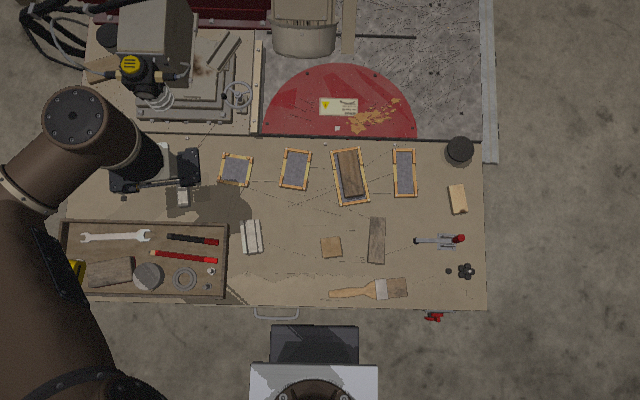

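block_120 lies centred in its tray at (350,176); block_50 was nudged slightly and now lies at (331,247). The gripper is above block_100 at (183,195).

```bash
python3 -m pendant '[[0,-0.002,0.05,0.2,0.088],[0,-0.002,0.1,0.2,0.088],[0,-0.002,0.1065,0.2,0.088],[0,-0.002,0.1065,0.2,0.01],[0,-0.002,0.1065,0.2,0.01],[0,-0.002,0.1065,0.2,0.01],[0,-0.002,0.1065,0.2,0.01],[0,-0.002,0.1065,0.2,0.01]]';  python3 -m pendant '[[0,0,0,0,0.01],[0,0,0,0,0.01]]'; python3 g.py .6492 -.2262 .11 -87.4
```

```text
clock: 7.88
tool_pos: [0.5879, 0.3534, 0.0332]
orientation: [180.0, 0.0, -172.0]
force: [0.2, 0.1, 0.2]
opening: 0.043
gripper_force: 0.0
clock: 8.12
tool_pos: [0.5878, 0.3534, 0.0327]
orientation: [180.0, 0.0, -172.0]
force: [-0.7, 0.2, 1.9]
opening: 0.0281
gripper_force: 30.0
shift [ 0.0203 -0.5824 -0.0773] turn 5.4 | yaw -172.0 q [  47.3   32.5  -11.2    0.   -46.3 -129.2] rows 9.4 clock 8.125 F [-0.7  0.2  1.9] g 0.028055031270418702 30.000119805336 pos [0.5878 0.3534 0.0327]
```

```bash
python3 -m pendant '[[0,0,-0.04,0,0.01],[0,0,-0.078,0,0.01],[0,-0.04,-0.078,0.5,0.01],[0.003,-0.09,-0.078,1,0.01],[0.006,-0.14,-0.078,1.5,0.01],[0.008,-0.19,-0.078,2,0.01],[0.01,-0.24,-0.078,2.5,0.01],[0.01,-0.29,-0.078,3,0.01]]'; python3 g.py .6492 -.2262 .11 -87.4
```

```text
clock: 9.12
tool_pos: [0.6183, 0.0632, 0.1107]
orientation: [-180.0, -0.0, -175.0]
force: [1.3, 0.7, -0.2]
opening: 0.0277
gripper_force: 30.0
shift [-0.0054 -0.291   0.0007] turn 2.4 | yaw -175.0 q [  23.8   22.5  -16.4   -0.   -51.1 -108.8] rows 4.7 clock 9.125 F [ 1.3  0.7 -0.2] g 0.0277442483483131 30.00083863735199 pos [0.6183 0.0632 0.1107]
```

```bash
python3 -m pendant '[[0,-0.05,0,1,0.01],[0,-0.1,0,2,0.01],[-0.002,-0.15,0,2.4,0.01],[-0.004,-0.2,0,2.4,0.01],[-0.005,-0.25,0,2.4,0.01],[-0.0055,-0.291,0,2.4,0.01],[-0.0055,-0.291,0,2.4,0.01],[-0.0055,-0.291,0,2.4,0.01]]'; python3 g.py .6492 -.2262 .037 -87.4
```

```text
clock: 10.12
tool_pos: [0.6491, -0.2246, 0.1103]
orientation: [180.0, -0.0, -177.4]
force: [-0.3, 0.3, -0.1]
opening: 0.0279
gripper_force: 30.0
shift [-0.     -0.0016  0.0733] turn 0.0 | yaw -177.4 q [ -2.9  27.9  -7.4  -0.  -54.8 -84.5] rows 1.2 clock 10.125 F [-0.3  0.3 -0.1] g 0.0279258991011842 29.999903440475464 pos [ 0.6491 -0.2246  0.1103]
```

```bash
python3 -m pendant '[[0,-0.001,0.035,0,0.01],[0,-0.001,0.06,0,0.01],[0,-0.001,0.07,0,0.01],[0,-0.001,0.074,0,0.01],[0,-0.001,0.074,0,0.01],[0,-0.001,0.074,0,0.01]]'; python3 g.py .6492 -.2262 .0367 -87.4
```

```text
clock: 10.88
tool_pos: [0.6502, -0.2256, 0.0377]
orientation: [-180.0, 0.1, -177.3]
force: [-0.8, 0.5, -0.8]
opening: 0.0275
gripper_force: 30.0
shift [ 0.001  -0.0006  0.001 ] turn 0.1 | yaw -177.3 q [ -2.9  32.3 -10.7   0.  -46.9 -84.4] rows 0.0 clock 10.875 F [-0.8  0.5 -0.8] g 0.027543299633912426 29.99983012676239 pos [ 0.6502 -0.2256  0.0377]
```

```bash
python3 -m pendant '[[0,0,0.0015,0,0.01],[0,0,0.0015,0,0.07],[0,0,0.0015,0,0.07],[0,0,0.0015,0,0.07],[0,0,0.0015,0,0.07],[0,0,-0.04,0,0.07],[0,0,-0.09,0,0.088],[0,0,-0.09,0,0.088]]'; python3 g.py .5803 -.3632 .14 -80.7
```

```text
clock: 11.88
tool_pos: [0.6523, -0.2262, 0.1318]
orientation: [-179.9, 0.5, -177.3]
force: [-0.5, -0.3, -0.9]
opening: 0.084
gripper_force: 0.0
shift [ 0.0782 -0.1335 -0.0086] turn -6.6 | yaw -177.3 q [ -3.   26.7  -6.1   0.1 -56.7 -84.4] rows 2.5 clock 11.875 F [-0.5 -0.3 -0.9] g 0.08398091300094737 0.0 pos [ 0.6523 -0.2262  0.1318]
```

```bash
python3 -m pendant '[[0.078,-0.133,-0.005,-6.6,0.088],[0.078,-0.133,-0.005,-6.6,0.088],[0.078,-0.133,-0.005,-6.6,0.088],[0.078,-0.133,-0.005,-6.6,0.088],[0.078,-0.133,-0.005,-6.6,0.088]]'
python3 - <<'E'
from h import *
s=snap('top','c4.png');np.savez('top4.npz',**s)
blocks(s,{'120':(350,176,.034),'50':B['50'],'100':(403,175,.032)})
snap('side','c4s.png')
E
python3 g.py .5803 -.3632 .031 -80.7
```

```text
clock: 12.5
tool_pos: [0.5777, -0.3619, 0.1312]
orientation: [180.0, -0.0, -170.8]
force: [1.0, 0.5, -0.2]
opening: 0.0875
gripper_force: 0.0
120 [636.1 -78.9  51.1 121.9 -79.3] cloud [637.4 -79.1  50.6 120.6 -79.1] z [0.0299 0.0343 0.0383] 892
50 [445.1 -33.9  49.8  50.  -80.6] cloud [445.2 -33.9  50.   50.2   8.8] z [0.0143 0.0182 0.0222] 381
100 [ 4.9440e+02 -4.2600e+01  8.2950e+02  1.3993e+03  1.2000e+00] cloud [ 423.2   89.6  414.2 1139.    14.1] z [0.2039 0.7176 0.7965] 58759
shift [-0.0018 -0.0023  0.1004] turn -0.0 | yaw -170.7 q [-15.7  26.3  -6.9  -0.  -56.8 -65. ] rows 1.6 clock 12.6 F [1.3 0.4 0.5] g 0.08791705306209838 0.0 pos [ 0.5781 -0.3613  0.1314]
```

View pics/c4.png

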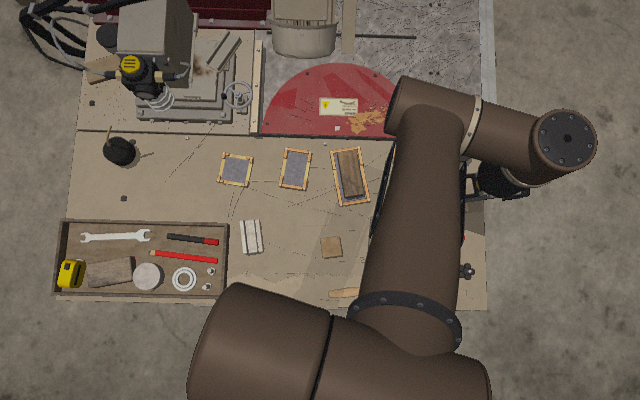

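The arm hides tray_100 here, so I'll check it later. The gripper is above block_75.

```bash
python3 -m pendant '[[-0.001,-0.002,0.05,0,0.088],[-0.001,-0.002,0.095,0,0.088],[-0.001,-0.002,0.101,0,0.088],[-0.001,-0.002,0.101,0,0.02],[-0.001,-0.002,0.101,0,0.02],[-0.001,-0.002,0.101,0,0.02],[-0.001,-0.002,0.101,0,0.02],[-0.001,-0.002,0.101,0,0.02]]';  python3 -m pendant '[[0,0,0,0,0.02]]'; python3 g.py .6509 .066 .11 82.7
```

```text
clock: 13.6
tool_pos: [0.5792, -0.364, 0.0312]
orientation: [-180.0, 0.0, -170.8]
force: [0.4, 0.1, 0.1]
opening: 0.0434
gripper_force: 0.0
clock: 13.72
tool_pos: [0.5791, -0.364, 0.031]
orientation: [-180.0, 0.0, -170.8]
force: [-1.5, 0.8, 2.6]
opening: 0.04
gripper_force: 30.0
shift [-0.1399  0.4129 -0.079 ] turn 16.5 | yaw -170.8 q [-15.9  32.5 -11.5   0.  -46.  -64.9] rows 7.1 clock 13.725 F [-1.5  0.8  2.6] g 0.04001242634019049 30.00060349702835 pos [ 0.5791 -0.364   0.031 ]
```

```bash
python3 -m pendant '[[0,0,-0.04,0,0.02],[0,0,-0.079,0,0.02],[-0.01,0.03,-0.079,1,0.02],[-0.026,0.08,-0.079,3,0.02],[-0.043,0.13,-0.079,5,0.02],[-0.06,0.18,-0.079,7,0.02],[-0.077,0.23,-0.079,9,0.02],[-0.094,0.28,-0.079,11,0.02]]'; python3 -m pendant '[[-0.017,0.05,0,2,0.02],[-0.034,0.1,0,4,0.02],[-0.045,0.13,0,5.5,0.02],[-0.045,0.13,0,5.5,0.02]]'; python3 g.py .6503 .066 .035 82.7
```

```text
clock: 14.72
tool_pos: [0.6269, -0.0708, 0.1097]
orientation: [-180.0, -0.0, 178.2]
force: [0.8, 0.0, -0.5]
opening: 0.0399
gripper_force: 30.0
clock: 15.22
tool_pos: [0.6764, 0.0584, 0.1093]
orientation: [-180.0, 0.0, 172.9]
force: [-1.0, -0.5, -0.0]
opening: 0.0397
gripper_force: 30.0
shift [0.0269 0.0043 0.0743] turn 0.2 | yaw 172.9 q [  21.3   27.2   -8.6    0.   -54.2 -118.5] rows 1.3 clock 15.225 F [-1.  -0.5 -0. ] g 0.039744403047725904 30.00024050474167 pos [0.6764 0.0584 0.1093]
```

Axes turn with the tool between commands, so I'm correcting for that here.

```bash
python3 -m pendant '[[0.027,0.0045,0,0.2,0.02],[0.027,0.0045,0,0.2,0.02],[0.027,0.0045,0.03,0.2,0.02],[0.027,0.0045,0.055,0.2,0.02]]'; python3 g.py .6503 .066 .035 82.7
```

```text
clock: 15.72
tool_pos: [0.6498, 0.0631, 0.0543]
orientation: [180.0, 0.0, 172.5]
force: [-0.6, -1.1, 0.3]
opening: 0.0401
gripper_force: 30.0
shift [-0.0001  0.0029  0.0193] turn -0.2 | yaw 172.5 q [  22.6   28.6  -15.     0.   -46.4 -120.1] rows 0.3 clock 15.725 F [-0.6 -1.1  0.3] g 0.04008755951902818 29.99982386827469 pos [0.6498 0.0631 0.0543]
```

```bash
python3 -m pendant '[[0,0.002,0.01,0,0.02],[0,0.002,0.017,0,0.02],[0,0.002,0.0195,0,0.02],[0,0.002,0.0195,0,0.02],[0,0.002,0.0195,0,0.02]]'; python3 g.py .6503 .066 .035 82.7
```

```text
clock: 16.35
tool_pos: [0.6503, 0.0661, 0.0359]
orientation: [180.0, 0.1, 172.5]
force: [0.1, -1.0, -0.5]
opening: 0.0399
gripper_force: 30.0
shift [-0.     -0.      0.0009] turn -0.2 | yaw 172.5 q [  22.9   29.9  -15.7    0.   -44.3 -120.3] rows 0.0 clock 16.35 F [ 0.1 -1.  -0.5] g 0.039879079959200474 29.999990165233612 pos [0.6503 0.0661 0.0359]
```

```bash
python3 -m pendant '[[0,0,0.001,0,0.02],[0,0,0.001,0,0.075],[0,0,0.001,0,0.075],[0,0,0.001,0,0.075],[0,0,0.001,0,0.075],[0,0,-0.04,0,0.075],[0,0,-0.09,0,0.088],[0,0,-0.09,0,0.088]]'; python3 g.py .4451 -.0339 .12 -80.8
```

```text
clock: 17.35
tool_pos: [0.6525, 0.0667, 0.13]
orientation: [179.8, 0.4, 172.6]
force: [-0.4, -0.5, -0.5]
opening: 0.0862
gripper_force: 0.0
shift [ 0.1928 -0.1265  0.0082] turn -16.6 | yaw 172.6 q [ 2.290e+01  2.400e+01 -1.100e+01  1.000e-01 -5.460e+01 -1.203e+02] rows 3.7 clock 17.35 F [-0.4 -0.5 -0.5] g 0.08621131578763513 0.0 pos [0.6525 0.0667 0.13  ]
```

```bash
python3 -m pendant '[[0.19,-0.126,0.008,-10,0.088],[0.193,-0.126,0.008,-16.6,0.088],[0.193,-0.126,0.008,-16.6,0.088],[0.193,-0.126,0.008,-16.6,0.088],[0.193,-0.126,0.008,-16.6,0.088],[0.193,-0.126,0.008,-16.6,0.088]]'
python3 - <<'E'
from h import *
s=snap('top','c5.png');np.savez('top5.npz',**s)
blocks(s,{'75':(295,170,.024),'100':(403,175,.032)})
E
python3 g.py .4451 -.0339 .0305 -80.8
```

```text
clock: 18.1
tool_pos: [0.4429, -0.0338, 0.1175]
orientation: [180.0, 0.1, -170.9]
force: [0.5, 0.2, 0.3]
opening: 0.0877
gripper_force: 0.0
75 [650.4  66.4  40.1  76.8  82.8] cloud [651.5  66.4  40.4  75.4  82.7] z [0.02   0.0245 0.0285] 438
100 [ 649.4 -223.8   30.9  102.   -87.3] cloud [ 651.1 -225.    29.   100.8  -87.3] z [0.0269 0.0326 0.0365] 434
shift [-0.0018 -0.0006  0.0869] turn -0.0 | yaw -170.8 q [  21.2    6.8  -37.9    0.   -45.3 -102.1] rows 1.4 clock 18.15 F [ 0.  -0.3 -0.6] g 0.08760707775177756 0.0 pos [ 0.4432 -0.0336  0.1174]
```

View pics/c5.png

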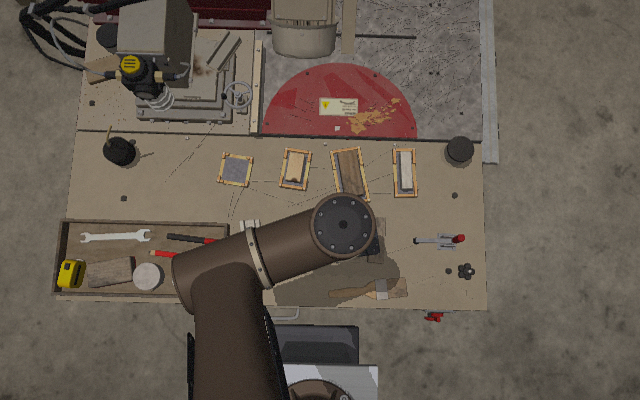

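block_75 at (295,167), block_120 at (350,173) and block_100 at (405,172) all sit centred in their trays. The gripper is above block_50.

```bash
python3 -m pendant '[[-0.001,0,0.05,0,0.088],[-0.001,0,0.08,0,0.088],[-0.001,0,0.087,0,0.088],[-0.001,0,0.087,0,0.03],[-0.001,0,0.087,0,0.03],[-0.001,0,0.087,0,0.03],[-0.001,0,0.087,0,0.03],[-0.001,0,0.087,0,0.03]]';  python3 -m pendant '[[0,0,0,0,0.03]]'; python3 g.py .6433 .2254 .11 82.1
```

```text
clock: 19.15
tool_pos: [0.4435, -0.0337, 0.0307]
orientation: [180.0, 0.1, -170.9]
force: [-1.2, 1.4, 7.2]
opening: 0.0495
gripper_force: 30.0
clock: 19.27
tool_pos: [0.4435, -0.0337, 0.0307]
orientation: [180.0, 0.1, -170.9]
force: [-2.1, 0.8, 8.1]
opening: 0.0498
gripper_force: 30.0
shift [-0.2386  0.224  -0.079 ] turn 17.0 | yaw -170.9 q [  21.2   15.3  -43.2    0.   -31.4 -102.1] rows 5.4 clock 19.275 F [-2.1  0.8  8.1] g 0.04982983626475164 30.001007616519928 pos [ 0.4435 -0.0337  0.0307]
```

```bash
python3 -m pendant '[[0,0,-0.04,0,0.03],[0,0,-0.079,0,0.03],[-0.04,0.037,-0.079,3,0.03],[-0.08,0.075,-0.079,6,0.03],[-0.12,0.112,-0.079,9,0.03],[-0.16,0.15,-0.079,12,0.03],[-0.2,0.187,-0.079,15,0.03],[-0.237,0.224,-0.079,17,0.03]]'; python3 -m pendant '[[0,0,0,0,0.03],[0,0,0,0,0.03]]'; python3 g.py .642 .2254 .0347 82.1
```

```text
clock: 20.27
tool_pos: [0.6424, 0.2264, 0.1089]
orientation: [-180.0, -0.0, 172.1]
force: [0.5, -0.1, -0.9]
opening: 0.05
gripper_force: 30.0
clock: 20.52
tool_pos: [0.6409, 0.2248, 0.1084]
orientation: [-179.9, -0.1, 172.2]
force: [-0.0, -0.5, -1.1]
opening: 0.0495
gripper_force: 30.0
shift [-0.0011  0.0008  0.0736] turn 0.1 | yaw 172.2 q [  35.7   27.4   -8.5   -0.   -54.2 -133.6] rows 1.2 clock 20.525 F [-0.  -0.5 -1.1] g 0.04949628165295019 29.999766647815704 pos [0.6409 0.2248 0.1084]
```

```bash
python3 -m pendant '[[-0.001,0.0005,0.035,0,0.03],[-0.001,0.0005,0.06,0,0.03],[-0.001,0.0005,0.07,0,0.03],[-0.001,0.0005,0.074,0,0.03],[-0.001,0.0005,0.074,0,0.03],[-0.001,0.0005,0.074,0,0.03]]'; python3 g.py .642 .2254 .0347 82.1
```

```text
clock: 21.28
tool_pos: [0.6431, 0.2256, 0.0363]
orientation: [179.9, 0.1, 172.1]
force: [-0.4, 1.2, 0.1]
opening: 0.0495
gripper_force: 30.0
shift [ 0.0011 -0.0004  0.0016] turn 0.0 | yaw 172.1 q [  35.7   31.9  -11.8    0.   -46.2 -133.5] rows 0.0 clock 21.275 F [-0.4  1.2  0.1] g 0.04952052596803775 29.999831914901733 pos [0.6431 0.2256 0.0363]
```

```bash
python3 -m pendant '[[0,0,0.0015,0,0.03],[0,0,0.0015,0,0.085],[0,0,0.0015,0,0.085],[0,0,0.0015,0,0.085],[0,0,0.0015,0,0.085],[0,0,-0.04,0,0.088],[0,0,-0.1,0,0.088],[0,0,-0.14,0,0.088]]'; python3 -m pendant '[[0.06,0.0,-0.14,0,0.088],[0.1,-0.06,-0.14,0,0.088],[0.15,-0.1,-0.14,0,0.088],[0.2,-0.15,-0.14,0,0.088],[0.2,-0.15,-0.14,0,0.088],[0.2,-0.15,-0.14,0,0.088],[0.2,-0.15,-0.14,0,0.088]]'
python3 - <<'E'
from h import *
s=snap('top','c6.png')
blocks(s,{'50':(236,169,.022),'75':(295,170,.024),'120':(350,176,.034),'100':(403,175,.032),'wedge':B['wedge'],'mould':B['mould']})
snap('side','c6s.png');print(status.get_obs()['clock'])
E
```

```text
clock: 22.28
tool_pos: [0.6433, 0.2257, 0.1782]
orientation: [179.9, 0.1, 172.2]
force: [0.5, -0.0, -0.0]
opening: 0.0876
gripper_force: 0.0
clock: 23.15
tool_pos: [0.424, 0.1042, 0.3159]
orientation: [179.9, 0.1, 172.1]
force: [1.1, -0.3, -0.5]
opening: 0.0875
gripper_force: 0.0
50 [342.7 423.6 558.2 780.3  48.9] cloud [465.2 327.8 432.2 646.8  -7.8] z [0.043  0.7145 0.7337] 34557
75 [650.5  66.4  40.1  76.8  82.8] cloud [651.1  66.7  40.4  75.3  82.5] z [0.0199 0.0246 0.0284] 438
120 [636.1 -78.9  51.1 121.9 -79.1] cloud [637.4 -79.3  50.3 120.2 -79.1] z [0.0303 0.0348 0.0382] 896
100 [ 649.6 -224.1   30.6  101.9  -86.8] cloud [ 651.2 -225.    29.2  100.8  -86.8] z [0.0259 0.0326 0.0366] 435
wedge [ 452.9 -150.5   41.5   90.3   85.9] cloud [ 453.  -150.9   40.3   91.1   84.7] z [0.0131 0.0206 0.0288] 503
mould [342.3 420.5 553.4 771.9  48.9] cloud [465.3 327.8 432.2 646.7  -7.9] z [0.0568 0.7145 0.7337] 34376
23.25
```

View pics/c6.png

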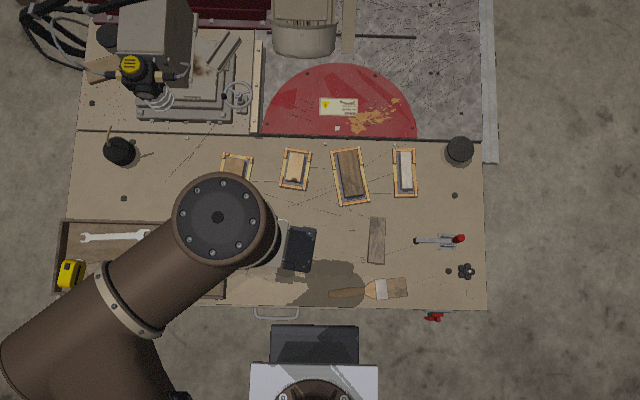

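View pics/c6s.png

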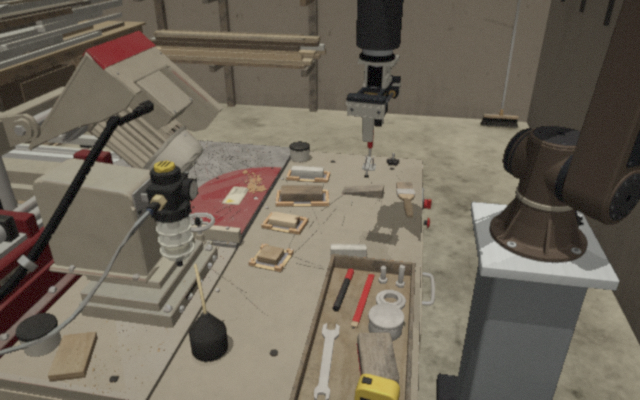

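All four blocks show in their trays in the side view (block_50 at (270,255)). I'll move the arm aside to measure block_50 and the moulding.

```bash
python3 -m pendant '[[-0.02,-0.25,0,0,0.088],[-0.02,-0.25,0,0,0.088],[-0.02,-0.25,0,0,0.088],[-0.02,-0.25,0,0,0.088],[-0.02,-0.25,0,0,0.088],[-0.02,-0.25,0,0,0.088],[-0.02,-0.25,0,0,0.088]]'
python3 - <<'E'
from h import *
s=snap('top','c7.png')
blocks(s,{'50':(236,167,.022),'mould':B['mould']})
E
```

```text
clock: 24.12
tool_pos: [0.4102, -0.1452, 0.3148]
orientation: [-180.0, -0.1, 172.2]
force: [0.1, -0.3, -0.8]
opening: 0.0875
gripper_force: 0.0
50 no comp [0.36752735 0.00358511 1.19089738]
mould [ 310.4   73.5  486.4 1151.7    5.7] cloud [385.8 249.5 396.5 827.7 -18.5] z [0.0417 0.7164 0.7477] 36597
```

Run:
```python
from h import *
s=snap('side')
blocks(s,{'50':(270,251,.022)},.8)
blocks(s,{'mould':(348,249,.032)},.4)
print('before');blocks(dict(np.load('side1.npz')),{'mould':(348,249,.032)},.4)
```

```text
50 [641.4 230.5  53.1  60.3  -8.4] cloud [641.9 227.6  50.9  55.4  -8.1] z [0.0188 0.0232 0.0257] 300
mould [401.2 400.  199.8 461.9   1.1] cloud [400.9 396.1 201.1 481.6   1.6] z [0.0156 0.034  0.0423] 3522
before
mould [401.2 400.  199.8 461.9   1.1] cloud [400.8 396.7 201.  482.7   1.6] z [0.0151 0.0369 0.0424] 3218
```

```bash
python3 -c "
from plant import job;print(job.close_job())"
```

```text
the job is handed in; nothing more can be done
None
```

I put all four blocks flat in their matching trays in about 24 s and handed the job in; the wedge stayed where it lay, and the gripper never went near the moulding, though the arm hid it from a final measurement.

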